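# Stand the toppled grinding jar in its base and hold the pulse dial

## Task

The steel grinding jar has toppled over on the worktop: set it upright in the round collar of the white grinder base, fully down, without dropping it, and let go of it. Only then turn the black spring-return dial on the base clockwise past its first and second positions to the third, the last, and keep it there: the program finishes while the gripper still holds the dial at the third position. Leave the other things on the bench where they are.

Things in the scene. Friction and masses are not known exactly. Their poses are not given: they have to be found in the camera images.
- grinder_base: white grinder base, fixed, 150 mm (x) by 320 mm (y) by 62 mm high; its near long side with vent slots faces the robot. Origin under its centre, z up. On its flat top (62 mm up) are the steel collar for the jar, 85 mm from the middle towards its -y (the robot's right), and the black dial, 85 mm from the middle towards its +y
- seat (a point): centre of the floor of the steel collar, level with the base's top; z up. The collar is a raised ring 88 mm across outside with a 64 mm bore, 14 mm deep, its mouth widened to 67 mm. The black drive star inside it does not get in the way of the jar
- jar: steel grinding jar, lid screwed on, 112 mm tall, 0.2 to 0.35 kg, lying on its side, lid to the robot's right (-y), up to 0.4 rad away from or 1.2 rad towards the robot. Origin: centre of the foot's underside; z from foot to lid. Foot flange 60 mm across, 14 mm high, edge bevelled 2.5 mm; round waist 52 mm across from 18 to 84 mm; lid 60 mm across its flats. May stand turned any way about its axis
- jar_middle (a point): middle of the jar's waist, on its axis 50 mm above the foot: the place to grip it. z axis from foot to lid; about 30 mm above the worktop while the jar lies down
- jar_foot (a point): centre of the underside of the jar's foot, z axis from foot to lid; it comes to seat when the jar is fully home
- dial (a joint): dial angle, rad, growing clockwise seen from above: 0 off, 0.43 first position, 0.86 second, 1.29 third, stop at 1.33. Each position is felt as a click (torque rises before it, eases at it) but none stays: a spring, 0.03 N m at off to 0.08 N m at the third, turns the dial back to off when let go; up to 0.1 N m with the clicks
- dial_grip (a point): on the dial's vertical axis, 83 mm above the worktop. The grip is an upright bar 50 mm long (this point's x, white pointer at +x), 14 mm thick and 26 mm high: top 95 mm, foot 69 mm above the worktop, on a round skirt 52 mm across, 6 mm high. z up. At off the pointer stands 0.65 rad to the left (+y) of the base's x axis, at the third position 0.65 rad to the right
- kitchen_timer: white wind-up kitchen timer, 68 mm across, 56 mm high, a loose bystander (its dial is not the one meant); origin under its centre
- cup_sleeve: upright stack of empty paper cups, 60 mm across, 86 mm high, loose bystander behind the grinder; origin under its centre
- masking_tape: roll of masking tape lying flat, 82 mm across, 24 mm high, loose bystander; origin under its centre
- squeeze_bottle: brown squeeze bottle with pointed cap, 59 mm across, 172 mm high, loose bystander by the left edge; origin under its centre
- flour_shaker: steel flour shaker with pierced domed cap, 69 mm across, 106 mm high, loose bystander by the left edge; origin under its centre
Not all that is in view belongs to the job. Leave any purple look-alike of the jar alone.

How it is judged:
On the way, in this order (a step that is already met when the one before it is completed fails the run):
1. the jar stands upright, fully down in the collar, and the fingers have let go of it (horizontal distance between jar_foot and seat below 0.006 m and z of jar_foot in the frame of seat between -0.005 and 0.004 m and angle between jar_foot's own z axis and vertical below 0.08 rad and contact force between the fingers and jar below 0.05 N), for 0.3 s.
2. the fingers hold the dial at the third position for a second, the jar staying in the collar (value of joint dial above 1.18 rad and contact force between the fingers and dial above 0.5 N and horizontal distance between jar_foot and seat below 0.006 m and z of jar_foot in the frame of seat between -0.005 and 0.004 m and angle between jar_foot's own z axis and vertical below 0.08 rad), for 1 s.
At the end, for the whole second after the job is handed in: The dial is held by the fingers at the third position (joint above 1.18 rad, finger force on the dial above 0.5 N), while the jar stands in the collar untouched by the fingers: foot within 6 mm of the collar's axis and within 4 mm of its floor, tilt below 0.08 rad (all of step 2 and contact force between the fingers and jar below 0.05 N); the arm keeps its last pose, push and grip.
It fails at once if the dial is turned (beyond 0.3 rad) while the jar is not in the collar (value of joint dial above 0.3 rad and horizontal distance between jar_foot and seat above 0.02 m).
It fails at once if the jar is dropped: it flies free with its middle more than 135 mm above the worktop (height (world z) of jar_middle above 0.135 m and contact force between anything else and jar below 0.02 N).
It fails at once if a bystander is pushed more than 40 mm away or knocked over (distance of any of kitchen_timer, cup_sleeve, masking_tape, squeeze_bottle, flour_shaker from where it was at the start of the episode above 0.04 m or angle between any of kitchen_timer, cup_sleeve, masking_tape, squeeze_bottle, flour_shaker's own z axis and vertical above 0.4 rad).
It also fails if it takes over 59 s, if anything falls off the work surface, if the arm or the gripper's body presses on something with over 40 N, if the wrist force passes 120 N, or if a joint passes its speed limit or range.

## Robot

A 7-joint arm with a two-finger parallel gripper is mounted at the origin on a cart in front of the work surface, level with it; the furniture and walls round the work are solid. World frame = base frame: x ahead of the robot, y to its left, z up, the work surface at z = 0. Lengths are in m, angles in rad, forces in N, time in s.
With the tool pointing down it reaches from about 0.4 to 0.85 m from the base axis. Payload 4.4 kg.
Tool frame: the origin (TCP) lies on the centre line of the jaws, within the pads' length; the fingertips stand 8 mm ahead of it and the grasp point (between the pads) lies 11 mm behind it (nose_length is the distance from the TCP to the fingertips, in m); z points along the fingers, y is the line along which they close (so a half turn about z gives the same grasp; the last joint's range is limited). The gripper opens to 94 mm and grips with 3 to 60 N. Pads are 16 mm wide; open, the fingers measure 119 mm over their backs; the gripper's body (75 mm by 177 mm) begins 78 mm behind the grasp point.
Start: joints at [-1.169, 0.628, 0.038, 1.517, -0.027, 0.996, -0.02], TCP at [0.293, 0.58, 0.213] pointing down, gripper open.
Joint ranges: [-3.06, 3.06], [-0.37, 2.12], [-1.25, 1.32], [0.18, 2.47], [-1.1, 4.24], [0.23, 1.98], [-2.94, 2.94]. Speed limits (rad/s): [2.57, 2.57, 3.14, 3.14, 3.14, 3.14, 3.14].

## Interface

Orientations are given as [roll, pitch, yaw] about the fixed x, y, z axes, in that order (R = Rz(yaw) Ry(pitch) Rx(roll)).
In Python, from bench import get_state, grab_frame, get_calibration, finish_job, trace, tip_of, nose_length gives the robot as it stands.
- The arm moves only by the tool carry_out, never from a script. Its argument "series" is one flat list of numbers, 7 for each row, row after row: the turn, a rotation vector about the world's x, y, z in units of 180 degrees (1.0 is 180 degrees), then the shift along the world's x, y, z in units of 10 cm (1.0 is 10 cm), then the finger opening in mm, from 0 to 94. In form: [rx, ry, rz, tx, ty, tz, gripper, rx, ry, rz, tx, ty, tz, gripper, ...]. A call has 1 to 10 rows; each row is the pose to reach, as a shift and turn from the pose commanded when the call began, turning the shorter way round; what a row does not reach only later rows make up. A row lasts 1/10 s, in which the tool goes at most 50 mm and 8.59 degrees, less where a joint would pass 70% of its speed; a pose out of reach is approached as far as the arm can. A call with a number of a shift or a turn outside -1 to 1 is refused whole. A call with a gripper value outside its range is refused whole. The fingers move at their own pace and stop on an object; the grip force is fixed at half the most. Time passes only in rows, so rows that repeat a pose let the fingers close. It gives the time, the measured TCP pose, the force, the opening and the grip force at its end, in the units of the state.
- get_state(): the state, without advancing time (a new reading comes with each control period).
- grab_frame(name): name is "scene" or "side" or "wrist"; returns the picture (384x512x3 uint8, red, green, blue); there is no depth.
- get_calibration(name): a dict with "fx", "fy", "cx", "cy" (pixels), "rvec" (rotation vector, rad) and "tvec" (3), from world to camera coordinates, as OpenCV has them. Camera axes: x right, y down, z forward; pixel columns grow to the right and rows downward; lengths in m; the calibration is good to about 2 mm. A picture is of the moment at which its call begins: read the wrist's pose just before it. get_calibration takes no time and is no camera call; for the wrist camera it gives the pose at the moment of the call.
- finish_job(): hands the job in; it is judged then, once.
Trained networks look in the newest picture that a camera, given by its name, has taken for a name from the list of things; names that differ only in an ending like _2 or _b are one class to them, and where a whole thing is asked for, a point or a joint stands for the part that bears it (a point fixed in the world has none). Each returns a list of dicts, best first, with "conf" (0 to 1); they miss things now and then, are a little off and sometimes report something else, mostly with a low value. They report only what shows in the picture. A call takes as long as a camera call. They do not tell look-alikes from the thing itself.
- trace(query, camera): "region" (384x512 bool, what is visible of it) and "bbox" ([centre column, centre row, width, height] in pixels, round what is visible of it).
- tip_of(query, camera): "xy" ([column, row] in pixels: a listed point, or the origin of a listed thing).
The state is a dict: "t": time; "joints": joint angles; "dq": joint speeds; "joint_torque": joint torques, N m; "eef_pos": TCP position; "eef_rot": TCP orientation; "wrist_force": force on the tool from outside, world axes, zero at the start; "moment": the same for the moment, N m; "finger_gap": finger opening in m; "finger_force": force on a finger pad.
Only numpy, scipy, OpenCV 4.12 (cv2) and the standard library are available. Lean on these libraries where they do the work, as an engineer would, in place of code of your own. Each camera call takes 0.05 s, during which the arm holds its last target. There are 200 camera calls.

## Working session

There is one attempt and no reset: what is moved stays moved. The work goes in short steps, Python scripts to look and compute and a tool call to move; the robot and the scene stay as the last step left them, time stands still between calls to the robot, and variables do not carry over. Pictures are saved under pics/ and viewed, at most 10 in all, crops included, and the job is handed in when it is done.

Besides the shell and the picture viewer there is one more tool, called after "Emit:" as name(argument=value, ...) on one line, values as JSON. carry_out: Moves the arm, as the interface text tells. Its arguments: {"type":"object","properties":{"series":{"type":"array","items":{"type":"number"}}},"required":["series"]}

```bash
mkdir -p pics && cat > h.py <<'E'
import numpy as np, cv2
from bench import *
from scipy.spatial.transform import Rotation as R
def ray(cam,px):
    c=get_calibration(cam);Rm=cv2.Rodrigues(np.array(c['rvec'],float))[0];t=np.array(c['tvec'],float)
    d=Rm.T@np.array([(px[0]-c['cx'])/c['fx'],(px[1]-c['cy'])/c['fy'],1]);return -Rm.T@t,d/np.linalg.norm(d)
def atz(cam,px,z):
    o,d=ray(cam,px);return o+d*(z-o[2])/d[2]
def tri(obs):
    A=np.zeros((3,3));b=np.zeros(3)
    for cam,px in obs:
        o,d=ray(cam,px);P=np.eye(3)-np.outer(d,d);A+=P;b+=P@o
    p=np.linalg.solve(A,b)
    return p,[np.linalg.norm(np.cross(p-ray(c,x)[0],ray(c,x)[1])) for c,x in obs]
def proj(cam,p):
    c=get_calibration(cam);K=np.array([[c['fx'],0,c['cx']],[0,c['fy'],c['cy']],[0,0,1.]])
    return cv2.projectPoints(np.array(p,float).reshape(-1,1,3),np.array(c['rvec'],float),np.array(c['tvec'],float),K,None)[0].reshape(-1,2)
def st():
    s=get_state();print({k:np.round(s[k],4).tolist() for k in ('t','joints','eef_pos','eef_rot','wrist_force','moment','finger_gap','finger_force')})
    return s
def shot(cam,name=None):
    f=grab_frame(cam)
    if name: cv2.imwrite('pics/'+name,f[:,:,::-1])
    return f
E
python3 - <<'E'
from h import *
st();print(nose_length)
ims=[shot(c) for c in('scene','side')]
cv2.imwrite('pics/a.png',cv2.resize(np.hstack(ims),(800,300))[:,:,::-1])
for c in('scene','side'):
    print(c,{k:np.round(v,3).tolist() for k,v in get_calibration(c).items()})
    for q in ['jar_middle','jar_foot','seat','dial_grip','grinder_base','kitchen_timer','cup_sleeve','masking_tape','squeeze_bottle','flour_shaker']:
        print(c,q,[(np.round(d['xy']).tolist(),round(d['conf'],2)) for d in tip_of(q,c)[:3]])
E
```

```text
{'t': 0.0, 'joints': [-1.1688, 0.6293, 0.0384, 1.5183, -0.027, 0.9963, -0.02], 'eef_pos': [0.2928, 0.5796, 0.2126], 'eef_rot': [-3.1398, 0.0, 2.6738], 'wrist_force': [0.0682, 0.4361, -0.2605], 'moment': [-0.0077, 0.0659, -0.0065], 'finger_gap': 0.0937, 'finger_force': 0.0}
0.008
scene {'fx': 399.264, 'fy': 399.264, 'cx': 263.275, 'cy': 193.336, 'rvec': [1.923, -0.869, 0.499], 'tvec': [-0.417, 0.21, 1.494]}
scene jar_middle [([299.0, 226.0], 0.84), ([310.0, 207.0], 0.65), ([296.0, 221.0], 0.43)]
scene jar_foot [([325.0, 205.0], 0.69), ([297.0, 220.0], 0.68)]
scene seat [([252.0, 180.0], 0.62)]
scene dial_grip [([224.0, 167.0], 0.53)]
scene grinder_base [([239.0, 190.0], 0.74)]
scene kitchen_timer [([310.0, 194.0], 0.63)]
scene cup_sleeve [([275.0, 175.0], 0.73), ([330.0, 262.0], 0.35)]
scene masking_tape [([335.0, 261.0], 0.9), ([294.0, 222.0], 0.25)]
scene squeeze_bottle [([175.0, 189.0], 0.68)]
scene flour_shaker [([157.0, 195.0], 0.61)]
side {'fx': 380.514, 'fy': 380.514, 'cx': 253.166, 'cy': 193.701, 'rvec': [2.152, -0.222, 0.141], 'tvec': [-0.524, 0.05, 1.43]}
side jar_middle [([294.0, 232.0], 0.63)]
side jar_foot [([305.0, 236.0], 0.98), ([254.0, 235.0], 0.61)]
side seat [([263.0, 181.0], 0.83)]
side dial_grip []
side grinder_base [([254.0, 182.0], 0.78), ([310.0, 214.0], 0.57)]
side kitchen_timer [([312.0, 214.0], 0.52)]
side cup_sleeve [([306.0, 181.0], 0.65), ([181.0, 160.0], 0.41)]
side masking_tape [([242.0, 307.0], 0.72)]
side squeeze_bottle []
side flour_shaker [([179.0, 161.0], 0.84)]
```

View pics/a.png

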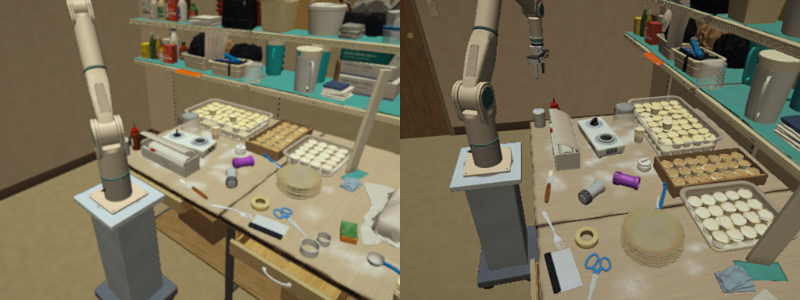

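The picture shows the steel jar at about scene (296,226) and side (245,245), with a purple look-alike next to it at scene (311,207) and side (290,231). The grinder is at scene (250,180) and side (258,175), with a long white box between it and the robot. I'll zoom in next.

```bash
python3 - <<'E'
from h import *
ims=[shot(c) for c in('scene','side')]
a=cv2.resize(ims[0][140:260,160:360],(800,480),interpolation=cv2.INTER_CUBIC)
b=cv2.resize(ims[1][120:270,160:360],(800,600),interpolation=cv2.INTER_CUBIC)
cv2.imwrite('pics/b1.png',a[:,:,::-1]);cv2.imwrite('pics/b2.png',b[:,:,::-1])
print('jarmid',atz('scene',(299,226),.03),'foot',atz('scene',(297,220),.03),atz('side',(254,235),.03))
print('seat',tri([('scene',(252,180)),('side',(263,181))]),atz('scene',(252,180),.062),atz('side',(263,181),.062))
print('dial',atz('scene',(224,167),.083))
print('base',atz('scene',(239,190),0),atz('side',(254,182),0))
for n,s,t in [('timer',(310,194),(312,214)),('cup',(275,175),(306,181)),('tape',(335,261),(242,307)),('bottle',(175,189),None),('shaker',(157,195),(179,161))]:
    print(n,atz('scene',s,0),atz('side',t,0) if t else '')
E
```

```text
jarmid [ 0.44880703 -0.34717345  0.03      ] foot [ 0.4783996  -0.31455803  0.03      ] [ 0.47417024 -0.29581915  0.03      ]
seat (array([0.58112551, 0.02399687, 0.04714686]), [np.float64(0.01202026589078046), np.float64(0.012020265890780257)]) [0.57561954 0.02384783 0.062     ] [ 0.56980839 -0.02137032  0.062     ]
dial [0.55955528 0.19391085 0.083     ]
base [0.54708022 0.08410273 0.        ] [0.5560897  0.07475544 0.        ]
timer [ 0.73369652 -0.19538562  0.        ] [ 0.71975487 -0.18471105  0.        ]
cup [7.81502077e-01 5.84523551e-02 1.11022302e-16] [0.77362722 0.04138751 0.        ]
tape [ 0.38927551 -0.554167    0.        ] [ 0.38378939 -0.55526491  0.        ]
bottle [ 3.54593087e-01  3.25525693e-01 -1.11022302e-16] 
shaker [0.26279143 0.34141895 0.        ] [0.25905299 0.31504221 0.        ]
```

View pics/b1.png

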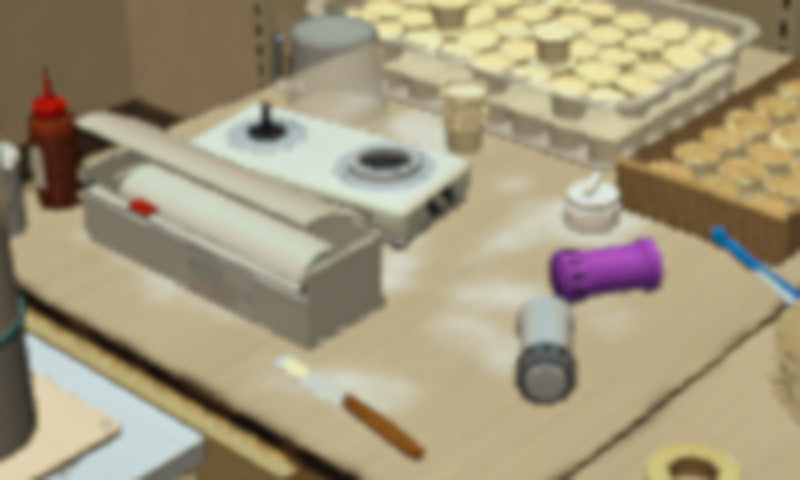

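View pics/b2.png

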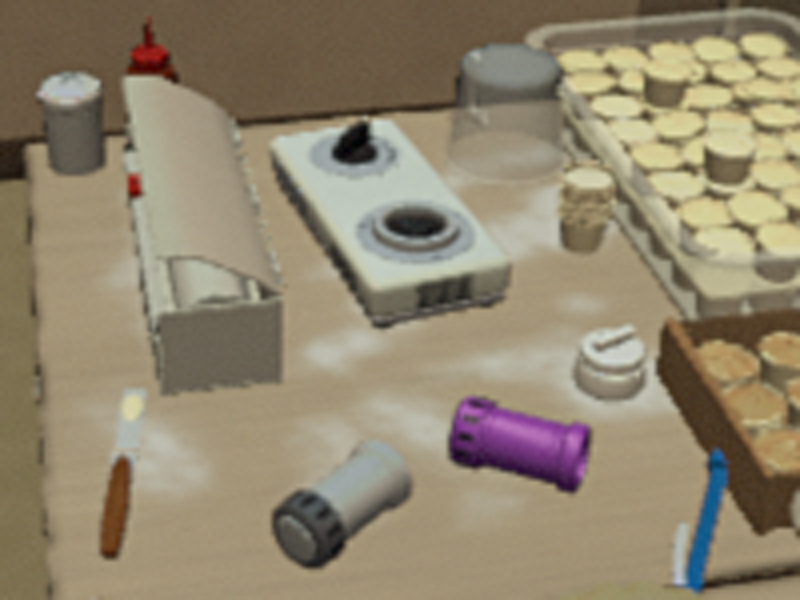

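Emit:
carry_out(series=[0, 0, 0, 0.2, -0.3, 0.9, 94, 0, 0, 0, 0.2, -0.3, 0.9, 94, 0, 0, 0, 0.2, -0.3, 0.9, 94])

```text
t: 1.5
eef_pos: [0.3175, 0.551, 0.3103]
eef_rot: [3.13, 0.002, 2.67]
wrist_force: [-0.2, 0.2, -0.4]
finger_gap: 0.0939
finger_force: 0.0
```

Emit:
carry_out(series=[0, 0, -0.1, 0.5, -1, 0, 94, 0, 0, -0.1, 0.5, -1, 0, 94, 0, 0, -0.1, 0.5, -1, 0, 94, 0, 0, -0.1, 0.5, -1, 0, 94])

```text
t: 1.9
eef_pos: [0.3645, 0.4482, 0.3036]
eef_rot: [3.142, 0.001, 2.356]
wrist_force: [0.5, 0.8, 0.3]
finger_gap: 0.0939
finger_force: 0.0
```

Emit:
carry_out(series=[0, 0, -0.1, 0.5, -1, 0, 94, 0, 0, -0.1, 0.5, -1, 0, 94, 0, 0, -0.1, 0.5, -1, 0, 94, 0, 0, -0.1, 0.5, -1, 0, 94])

```text
t: 2.3
eef_pos: [0.4135, 0.3501, 0.3034]
eef_rot: [3.141, -0.0, 2.045]
wrist_force: [-1.4, -0.2, -0.6]
finger_gap: 0.0938
finger_force: 0.0
```

Emit:
carry_out(series=[0, 0, -0.1, 0.5, -1, 0, 94, 0, 0, -0.1, 0.5, -1, 0, 94, 0, 0, -0.1, 0.5, -1, 0, 94, 0, 0, -0.1, 0.5, -1, 0, 94])

```text
t: 2.7
eef_pos: [0.4633, 0.2512, 0.3033]
eef_rot: [3.142, -0.001, 1.733]
wrist_force: [-0.0, -0.1, -0.2]
finger_gap: 0.0943
finger_force: 0.0
```

Emit:
carry_out(series=[0, 0, -0.05, 0.3, -1, 0, 94, 0, 0, -0.05, 0.3, -1, 0, 94, 0, 0, -0.05, 0.3, -1, 0, 94, 0, 0, -0.05, 0.3, -1, 0, 94])

```text
t: 3.1
eef_pos: [0.4929, 0.1526, 0.3033]
eef_rot: [-3.141, -0.002, 1.577]
wrist_force: [0.0, 0.8, -0.8]
finger_gap: 0.0941
finger_force: 0.0
```

```bash
python3 - <<'E'
from h import *
st()
f=shot('wrist');cv2.imwrite('pics/c.png',f[:,:,::-1])
c=get_calibration('wrist');Rm=cv2.Rodrigues(np.array(c['rvec'],float))[0]
print('cam',-Rm.T@np.array(c['tvec']),'axes',np.round(Rm,2).tolist(),c['fx'])
for q,z in [('seat',.062),('dial_grip',.083),('grinder_base',0),('cup_sleeve',0)]:
    for d in tip_of(q,'wrist')[:2]: print(q,np.round(d['xy'],1),round(d['conf'],2),atz('wrist',d['xy'],z))
E
```

```text
{'t': 3.1, 'joints': [-0.6405, 0.357, 0.4006, 1.7695, -0.16, 1.0468, -0.1756], 'eef_pos': [0.4929, 0.1526, 0.3033], 'eef_rot': [-3.1412, -0.0016, 1.5774], 'wrist_force': [0.039, 0.802, -0.7747], 'moment': [0.0156, 0.0743, -0.0354], 'finger_gap': 0.0941, 'finger_force': 0.0}
cam [0.49311597 0.22113818 0.47346353] axes [[1.0, 0.01, 0.0], [0.01, -0.97, 0.23], [0.0, -0.23, -0.97]] 320.50671531290203
seat [313.3 268.9] 0.86 [0.57459984 0.00911765 0.062     ]
dial_grip [305.7 152.7] 0.79 [0.55330846 0.17427251 0.083     ]
grinder_base [300.8 202. ] 0.97 [0.56215475 0.08787557 0.        ]
cup_sleeve [435. 228.] 0.66 [0.77390931 0.04671171 0.        ]
```

View pics/c.png

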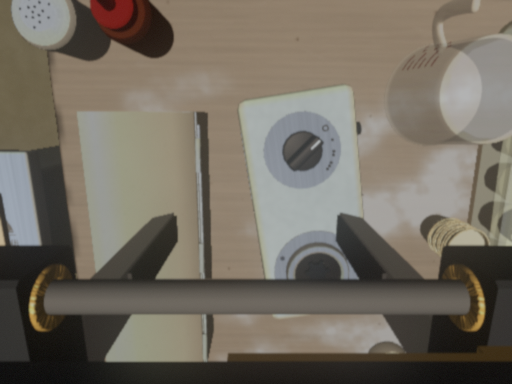

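The wrist view shows the base turned by about +0.13 rad, with the dial at (303,150), its pointer at about 45° to the left, and the collar at (318,265). Everything is consistent with the given sizes. Next I'll go over to the jar.

Emit:
carry_out(series=[0, 0, -0.04, -0.1, -1, 0, 94, 0, 0, -0.04, -0.1, -1, 0, 94, 0, 0, -0.04, -0.1, -1, 0, 94])

```text
t: 3.65
eef_pos: [0.4823, 0.0442, 0.304]
eef_rot: [3.141, 0.003, 1.441]
wrist_force: [0.3, 0.4, 0.4]
finger_gap: 0.0936
finger_force: 0.0
```

Emit:
carry_out(series=[0, 0, -0.04, -0.1, -1, 0, 94, 0, 0, -0.04, -0.1, -1, 0, 94, 0, 0, -0.04, -0.1, -1, 0, 94])

```text
t: 3.95
eef_pos: [0.4723, -0.0557, 0.3041]
eef_rot: [3.14, 0.003, 1.314]
wrist_force: [0.5, -0.3, 0.5]
finger_gap: 0.0939
finger_force: 0.0
```

Emit:
carry_out(series=[0, 0, -0.04, -0.1, -1, 0, 94, 0, 0, -0.04, -0.1, -1, 0, 94, 0, 0, -0.04, -0.1, -1, 0, 94])

```text
t: 4.25
eef_pos: [0.4622, -0.1558, 0.3041]
eef_rot: [3.139, 0.003, 1.189]
wrist_force: [-0.5, 0.4, 1.2]
finger_gap: 0.0942
finger_force: 0.0
```

Emit:
carry_out(series=[0, 0, -0.04, -0.2, -1, 0, 94, 0, 0, -0.04, -0.2, -1, 0, 94, 0, 0, -0.04, -0.2, -1, 0, 94])

```text
t: 4.55
eef_pos: [0.4414, -0.2554, 0.304]
eef_rot: [3.139, 0.004, 1.064]
wrist_force: [-0.4, -0.7, 0.6]
finger_gap: 0.0939
finger_force: 0.0
```

Emit:
carry_out(series=[0, 0, -0.06, -0.2, -1, 0, 94, 0, 0, -0.06, -0.2, -1, 0, 94, 0, 0, -0.06, -0.2, -1, 0, 94, 0, 0, -0.06, -0.2, -1, 0, 94])

```text
t: 4.95
eef_pos: [0.4236, -0.3492, 0.3031]
eef_rot: [-3.141, -0.0, 0.883]
wrist_force: [0.2, 0.5, -0.5]
finger_gap: 0.0941
finger_force: 0.0
```

```bash
python3 - <<'E'
from h import *
st()
f=shot('wrist');cv2.imwrite('pics/d.png',f[:,:,::-1])
for q,z in [('jar_middle',.03),('jar_foot',.03),('kitchen_timer',0),('masking_tape',0)]:
    for d in tip_of(q,'wrist')[:3]: print(q,np.round(d['xy'],1),round(d['conf'],2),atz('wrist',d['xy'],z))
for d in trace('jar','wrist'):
    m=d['region'].astype(np.uint8);c=cv2.findContours(m,0,2)[0];c=max(c,key=cv2.contourArea)
    print(d['conf'],d['bbox'],cv2.minAreaRect(c),f[m>0].mean(0))
print('box',tri([('scene',(255.75,197.5)),('side',(230,192.5))]),tri([('scene',(180,168.75)),('side',(191.25,140))]))
E
```

```text
{'t': 4.95, 'joints': [0.1947, 0.4566, 0.6732, 1.6903, -0.3131, 1.1058, 0.2723], 'eef_pos': [0.4236, -0.3492, 0.3031], 'eef_rot': [-3.1408, -0.0005, 0.8828], 'wrist_force': [0.1653, 0.5428, -0.4621], 'moment': [-0.0077, 0.1133, 0.0377], 'finger_gap': 0.0941, 'finger_force': 0.0}
jar_middle [257.6 145.3] 0.66 [ 0.44098649 -0.32941649  0.03      ]
jar_middle [338.5  41.3] 0.59 [ 0.60526656 -0.29186481  0.03      ]
jar_foot [269.6 111.3] 0.8 [ 0.48229423 -0.30422354  0.03      ]
jar_foot [379.3  39.4] 0.71 [ 0.6472058  -0.32291285  0.03      ]
masking_tape [309.9 273.4] 0.72 [ 0.37425069 -0.54635847  0.        ]
0.77 [260.9, 148.9, 63.9, 89.4] ((259.56634521484375, 152.22726440429688), (44.13991165161133, 84.57610321044922), 12.030595779418945) [129.9091732  129.30657815 125.73898612]
0.72 [338.8, 46.2, 101.1, 59.3] ((337.24664306640625, 43.931495666503906), (51.532596588134766, 98.84049224853516), 84.20720672607422) [123.51115619  70.90556682 125.57223349]
box (array([ 0.42011273, -0.14268444,  0.10075281]), [np.float64(0.004403295028898174), np.float64(0.004403295028898226)]) (array([0.31730165, 0.21012499, 0.15282138]), [np.float64(0.002682873393279646), np.float64(0.0026828733932797682)])
```

View pics/d.png

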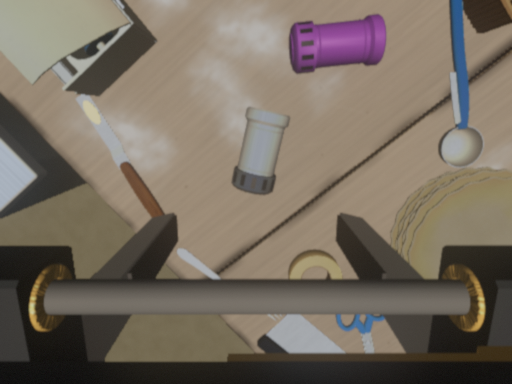

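```bash
cat >> h.py <<'E'
def jarfit(cam):
    f=shot(cam);ds=trace('jar',cam);out=[]
    for d in ds:
        m=d['region'];rgb=f[m].mean(0)
        if rgb[2]-rgb[1]>25 or m.sum()<50: continue
        (c,(w,h),a)=cv2.minAreaRect(np.argwhere(m)[:,::-1].astype(np.float32))
        u=np.array([np.cos(np.radians(a)),np.sin(np.radians(a))])
        if h>w: u=np.array([-u[1],u[0]]);w=h
        p,q=[atz(cam,np.array(c)+s*u*w/2,.03) for s in(1,-1)]
        e=p-q;print(cam,round(d['conf'],2),p.round(4),q.round(4),'az',np.degrees(np.arctan2(e[1],e[0])).round(1),'len',np.linalg.norm(e).round(4))
E
python3 - <<'E'
from h import *
for c in('wrist','scene','side'): jarfit(c)
for a in [(266,112),(254,188),(266,115),(255,180)]: print(atz('wrist',a,.03))
E
```

```text
wrist 0.79 [ 0.3883 -0.3779  0.03  ] [ 0.4797 -0.3068  0.03  ] az -142.1 len 0.1158
scene 0.75 [ 0.3614 -0.3999  0.03  ] [ 0.5122 -0.2834  0.03  ] az -142.3 len 0.1905
side 0.72 [ 0.3796 -0.3853  0.03  ] [ 0.4933 -0.2877  0.03  ] az -139.4 len 0.1499
side 0.47 [ 0.7526 -0.0116  0.03  ] [0.8131 0.1654 0.03  ] az -108.9 len 0.187
[ 0.47669863 -0.30505626  0.03      ]
[ 0.39734711 -0.37602629  0.03      ]
[ 0.47422086 -0.30811995  0.03      ]
[ 0.40582881 -0.36794711  0.03      ]
```

```bash
cat >> h.py <<'E'
def frame(head,dip,sgn):
    # closing horizontal; tool z points to azimuth head (rad) with angle dip below horizontal; tool x = sgn * (horizontal-forward/up side)
    h=np.array([np.cos(head),np.sin(head),0]);z=h*np.cos(dip)+np.array([0,0,-np.sin(dip)])
    x=sgn*(h*np.sin(dip)+np.array([0,0,np.cos(dip)]));return np.column_stack([x,np.cross(z,x),z])
def go(Rt,grasp=None,tcp=None,s=None):
    s=s or get_state();R0=R.from_euler('xyz',s['eef_rot']).as_matrix()
    if tcp is None: tcp=np.array(grasp)+.011*Rt[:,2]
    rv=R.from_matrix(Rt@R0.T).as_rotvec()/np.pi
    print('rot',rv.round(4),'(deg %.1f)'%np.degrees(np.linalg.norm(rv)*np.pi),'shift',((tcp-s['eef_pos'])*10).round(3),'tcp',np.round(tcp,4))
E
python3 - <<'E'
from h import *
st()
Rt=frame(np.radians(39),np.radians(50),1);print(Rt.round(2))
go(Rt,[.439,-.338,.15]);go(Rt,[.439,-.338,.03])
E
```

```text
{'t': 5.55, 'joints': [0.1944, 0.4556, 0.6744, 1.6907, -0.3126, 1.1055, 0.2736], 'eef_pos': [0.4232, -0.3496, 0.3035], 'eef_rot': [3.1415, -0.0001, 0.8834], 'wrist_force': [0.2187, -0.044, 0.3779], 'moment': [-0.0258, 0.1309, -0.0105], 'finger_gap': 0.0937, 'finger_force': 0.0}
[[ 0.6   0.63  0.5 ]
 [ 0.48 -0.78  0.4 ]
 [ 0.64  0.   -0.77]]
rot [ 0.1569 -0.1579 -0.0619] (deg 41.6) shift [ 0.213  0.161 -1.62 ] tcp [ 0.4445 -0.3336  0.1416]
rot [ 0.1569 -0.1579 -0.0619] (deg 41.6) shift [ 0.213  0.161 -2.82 ] tcp [ 0.4445 -0.3336  0.0216]
```

Emit:
carry_out(series=[0.157, -0.158, -0.062, 0.2, 0.16, -0.8, 94, 0.157, -0.158, -0.062, 0.2, 0.16, -0.8, 94, 0.157, -0.158, -0.062, 0.2, 0.16, -0.8, 94, 0.157, -0.158, -0.062, 0.2, 0.16, -0.8, 94, 0.157, -0.158, -0.062, 0.2, 0.16, -0.8, 94, 0.157, -0.158, -0.062, 0.2, 0.16, -0.8, 94, 0.157, -0.158, -0.062, 0.2, 0.16, -0.8, 94])

```text
t: 6.25
eef_pos: [0.4428, -0.3342, 0.2232]
eef_rot: [-3.14, -0.697, 0.679]
wrist_force: [0.2, 0.8, -0.6]
finger_gap: 0.0943
finger_force: 0.0
```

Emit:
carry_out(series=[0, 0, 0, 0, 0, -0.8, 94, 0, 0, 0, 0, 0, -0.8, 94, 0, 0, 0, 0, 0, -0.8, 94])

```text
t: 6.55
eef_pos: [0.4441, -0.3304, 0.1416]
eef_rot: [-3.135, -0.698, 0.682]
wrist_force: [0.1, 1.5, 0.2]
finger_gap: 0.0937
finger_force: 0.0
```

```bash
python3 - <<'E'
from h import *
s=st()
f=shot('wrist');cv2.imwrite('pics/e.png',f[:,:,::-1])
for q in ('jar_middle','jar_foot'):
    for d in tip_of(q,'wrist')[:2]: print(q,np.round(d['xy'],1),round(d['conf'],2),atz('wrist',d['xy'],.03))
jarfit('wrist')
Rt=frame(np.radians(39),np.radians(50),1)
go(Rt,[.439,-.338,.03],s=s)
E
```

```text
{'t': 6.55, 'joints': [0.8719, 0.7268, 0.2309, 1.9376, -1.0717, 1.0092, 1.0133], 'eef_pos': [0.4441, -0.3304, 0.1416], 'eef_rot': [-3.1353, -0.6983, 0.6815], 'wrist_force': [0.051, 1.5234, 0.2373], 'moment': [-0.2901, 0.5659, -0.0457], 'finger_gap': 0.0937, 'finger_force': 0.0}
jar_middle [256.8 279.3] 0.84 [ 0.44292247 -0.33453489  0.03      ]
jar_middle [327.8 141.1] 0.8 [ 0.6054491  -0.30140568  0.03      ]
jar_foot [261.3 227. ] 0.91 [ 0.4834169 -0.3080151  0.03     ]
jar_foot [367.7 127.5] 0.89 [ 0.64945405 -0.32656787  0.03      ]
wrist 0.69 [ 0.3929 -0.3742  0.03  ] [ 0.4861 -0.298   0.03  ] az -140.7 len 0.1204
rot [-0.0012 -0.0009 -0.0016] (deg 0.4) shift [ 0.004 -0.031 -1.2  ] tcp [ 0.4445 -0.3336  0.0216]
```

View pics/e.png

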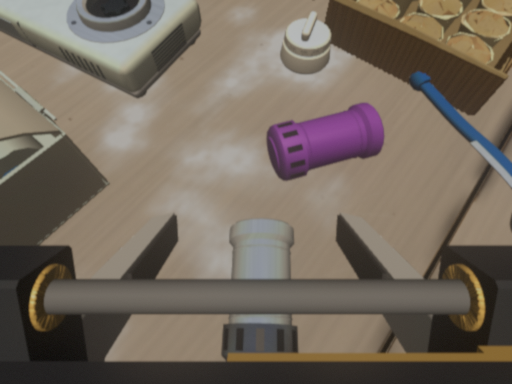

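Emit:
carry_out(series=[0, 0, 0, 0.03, 0, -0.5, 94, 0, 0, 0, 0.03, 0, -0.9, 94, 0, 0, 0, 0.03, 0, -0.9, 94, 0, 0, 0, 0.03, 0, -0.9, 94])

```text
t: 7.2
eef_pos: [0.4463, -0.3343, 0.0548]
eef_rot: [-3.141, -0.7, 0.679]
wrist_force: [-0.2, -0.2, 0.1]
finger_gap: 0.0939
finger_force: 0.0
```

```bash
python3 - <<'E'
from h import *
s=st()
go(frame(np.radians(39),np.radians(50),1),[.442,-.337,.03],s=s)
E
```

```text
{'t': 7.2, 'joints': [1.0352, 0.8667, -0.0189, 1.9466, -1.0868, 0.7875, 1.0996], 'eef_pos': [0.4463, -0.3343, 0.0548], 'eef_rot': [-3.1415, -0.6996, 0.6793], 'wrist_force': [-0.1562, -0.1986, 0.0965], 'moment': [-0.4111, 0.5421, 0.019], 'finger_gap': 0.0939, 'finger_force': 0.0}
rot [-0.0003  0.0003  0.0004] (deg 0.1) shift [ 0.012  0.018 -0.332] tcp [ 0.4475 -0.3326  0.0216]
```

Tracking is good. I'll descend the rest of the way and close.

Emit:
carry_out(series=[0, 0, 0, 0.01, 0.02, -0.33, 94, 0, 0, 0, 0.01, 0.02, -0.33, 94, 0, 0, 0, 0.01, 0.02, -0.33, 94, 0, 0, 0, 0.01, 0.02, -0.33, 65, 0, 0, 0, 0.01, 0.02, -0.33, 50, 0, 0, 0, 0.01, 0.02, -0.33, 40, 0, 0, 0, 0.01, 0.02, -0.33, 40, 0, 0, 0, 0.01, 0.02, -0.33, 40, 0, 0, 0, 0.01, 0.02, -0.33, 40, 0, 0, 0, 0.01, 0.02, -0.33, 40])

```text
t: 8.2
eef_pos: [0.4471, -0.3318, 0.0206]
eef_rot: [-3.141, -0.699, 0.679]
wrist_force: [-0.8, -0.1, 1.5]
finger_gap: 0.0512
finger_force: 29.9
```

Emit:
carry_out(series=[0, 0, 0, 0, 0, 0, 40, 0, 0, 0, 0, 0, 0.4, 40, 0, 0, 0, 0, 0, 0.4, 40, 0, 0, 0, 0, 0, 0.4, 40])

```text
t: 8.6
eef_pos: [0.4468, -0.3324, 0.0602]
eef_rot: [3.14, -0.697, 0.681]
wrist_force: [-0.6, 0.4, -3.2]
finger_gap: 0.0513
finger_force: 29.9
```

```bash
python3 - <<'E'
from h import *
s=st()
for c in('wrist','side'):
    f=shot(c)
    for q in ('jar_middle','jar_foot'):
        print(c,q,[(np.round(d['xy'],1).tolist(),round(d['conf'],2)) for d in tip_of(q,c)[:3]])
    jarfit(c)
d=R.from_euler('xyz',s['eef_rot']).as_matrix()[:,2]
print('grasp',np.array(s['eef_pos'])-.011*d)
E
```

```text
{'t': 8.6, 'joints': [1.0707, 0.8549, -0.0799, 1.9499, -1.0434, 0.7504, 1.0561], 'eef_pos': [0.4468, -0.3324, 0.0602], 'eef_rot': [3.1405, -0.6968, 0.6808], 'wrist_force': [-0.602, 0.3804, -3.2399], 'moment': [-0.654, 0.9204, 0.0348], 'finger_gap': 0.0513, 'finger_force': 29.9256}
wrist jar_middle [([340.4, 84.5], 0.68), ([253.6, 245.0], 0.61), ([256.1, 163.5], 0.39)]
wrist jar_foot [([260.7, 160.5], 0.89), ([392.5, 71.5], 0.78)]
wrist 0.59 [ 0.3996 -0.3679  0.03  ] [ 0.5148 -0.2741  0.03  ] az -140.8 len 0.1486
side jar_middle [([246.9, 232.3], 0.8)]
side jar_foot [([307.0, 233.6], 0.76), ([256.6, 227.3], 0.64)]
side 0.46 [ 0.3874 -0.3382  0.03  ] [ 0.5091 -0.2546  0.03  ] az -145.5 len 0.1476
grasp [ 0.44133427 -0.33681963  0.06867838]
```

```bash
python3 - <<'E'
from h import *
r=np.radians
s=get_state();cur=dict(eef_pos=s['eef_pos'],eef_rot=s['eef_rot'])
W=[(frame(r(39),r(89.99),1),[.45,-.33,.155]),(frame(r(109),r(89.99),1),[.48,-.28,.25]),(frame(r(180),r(89.99),1),[.51,-.19,.27]),
 (frame(0,r(40),-1),[.53,-.10,.27]),(frame(0,r(40),-1),[.56,-.02,.20]),(frame(0,r(40),-1),[.5746,.009,.15])]
for Rt,g in W:
    go(Rt,g,s=cur);cur=dict(eef_pos=np.array(g)+.011*Rt[:,2],eef_rot=R.from_matrix(Rt).as_euler('xyz'))
E
```

```text
rot [-0.1401  0.1727  0.0003] (deg 40.0) shift [0.03  0.017 0.838] tcp [ 0.45  -0.33   0.144]
rot [0.     0.     0.3889] (deg 70.0) shift [0.3  0.5  0.95] tcp [ 0.48  -0.28   0.239]
rot [-0.      0.      0.3944] (deg 71.0) shift [0.3 0.9 0.2] tcp [ 0.51  -0.19   0.259]
rot [-0.     -0.2778  0.    ] (deg 50.0) shift [0.284 0.9   0.039] tcp [ 0.5384 -0.1     0.2629]
rot [-0. -0.  0.] (deg 0.0) shift [ 0.3  0.8 -0.7] tcp [ 0.5684 -0.02    0.1929]
rot [-0. -0.  0.] (deg 0.0) shift [ 0.146  0.29  -0.5  ] tcp [0.583  0.009  0.1429]
```

Emit:
carry_out(series=[-0.07, 0.0863, 0, 0.03, 0.02, 0.84, 40, -0.14, 0.1727, 0, 0.03, 0.02, 0.84, 40, -0.14, 0.1727, 0, 0.03, 0.02, 0.84, 40, -0.14, 0.1727, 0, 0.03, 0.02, 0.84, 40, -0.14, 0.1727, 0, 0.03, 0.02, 0.84, 40, -0.14, 0.1727, 0, 0.03, 0.02, 0.84, 40, -0.14, 0.1727, 0, 0.03, 0.02, 0.84, 40])

```text
t: 9.8
eef_pos: [0.4513, -0.3268, 0.1439]
eef_rot: [-3.14, -0.001, 0.685]
wrist_force: [-1.0, -0.8, -4.0]
finger_gap: 0.0516
finger_force: 29.9
```

Emit:
carry_out(series=[0, 0, 0.2, 0.1, 0.2, 0.5, 40, 0, 0, 0.389, 0.3, 0.5, 0.95, 40, 0, 0, 0.389, 0.3, 0.5, 0.95, 40, 0, 0, 0.389, 0.3, 0.5, 0.95, 40, 0, 0, 0.389, 0.3, 0.5, 0.95, 40, 0, 0, 0.389, 0.3, 0.5, 0.95, 40, 0, 0, 0.389, 0.3, 0.5, 0.95, 40, 0, 0, 0.389, 0.3, 0.5, 0.95, 40, 0, 0, 0.389, 0.3, 0.5, 0.95, 40, 0, 0, 0.389, 0.3, 0.5, 0.95, 40])

```text
t: 10.8
eef_pos: [0.4784, -0.2812, 0.2393]
eef_rot: [3.141, -0.002, 1.896]
wrist_force: [0.1, -0.0, -3.9]
finger_gap: 0.0519
finger_force: 29.9
```

```bash
python3 - <<'E'
from h import *
s=st()
go(frame(np.pi,np.radians(89.99),1),[.51,-.19,.27],s=s)
E
```

```text
{'t': 10.8, 'joints': [0.3435, 0.4688, 0.2051, 1.7577, -0.1167, 0.9278, 0.9222], 'eef_pos': [0.4784, -0.2812, 0.2393], 'eef_rot': [3.1414, -0.0015, 1.8958], 'wrist_force': [0.116, -0.0356, -3.8908], 'moment': [-0.0225, 0.0374, -0.0213], 'finger_gap': 0.0519, 'finger_force': 29.9244}
rot [-3.000e-04 -3.000e-04  3.966e-01] (deg 71.4) shift [0.316 0.912 0.197] tcp [ 0.51  -0.19   0.259]
```

Emit:
carry_out(series=[0, 0, 0.2, 0.15, 0.45, 0.1, 40, 0, 0, 0.3966, 0.32, 0.91, 0.2, 40, 0, 0, 0.3966, 0.32, 0.91, 0.2, 40, 0, 0, 0.3966, 0.32, 0.91, 0.2, 40, 0, 0, 0.3966, 0.32, 0.91, 0.2, 40, 0, 0, 0.3966, 0.32, 0.91, 0.2, 40, 0, 0, 0.3966, 0.32, 0.91, 0.2, 40, 0, 0, 0.3966, 0.32, 0.91, 0.2, 40, 0, 0, 0.3966, 0.32, 0.91, 0.2, 40, 0, 0, 0.3966, 0.32, 0.91, 0.2, 40])

```text
t: 11.8
eef_pos: [0.5113, -0.1896, 0.2592]
eef_rot: [3.141, -0.001, -3.139]
wrist_force: [0.6, -0.1, -3.6]
finger_gap: 0.0516
finger_force: 29.9
```

Emit:
carry_out(series=[0, -0.14, 0, 0.15, 0.45, 0, 40, 0, -0.278, 0, 0.28, 0.9, 0.04, 40, 0, -0.278, 0, 0.28, 0.9, 0.04, 40, 0, -0.278, 0, 0.28, 0.9, 0.04, 40, 0, -0.278, 0, 0.28, 0.9, 0.04, 40, 0, -0.278, 0, 0.28, 0.9, 0.04, 40, 0, -0.278, 0, 0.28, 0.9, 0.04, 40, 0, -0.278, 0, 0.28, 0.9, 0.04, 40, 0, -0.278, 0, 0.28, 0.9, 0.04, 40])

```text
t: 12.7
eef_pos: [0.5417, -0.1168, 0.32]
eef_rot: [3.093, 0.679, -3.125]
wrist_force: [1.9, -0.6, -2.0]
finger_gap: 0.0514
finger_force: 30.0
```

```bash
python3 - <<'E'
from h import *
s=st()
Rt=frame(0,np.radians(40),-1)
go(Rt,[.56,-.02,.20],s=s);go(Rt,[.5746,.009,.15],s=s)
a=[shot(c) for c in('scene','side')]
im=np.hstack([cv2.resize(a[0][110:240,180:310],(400,400),interpolation=2),cv2.resize(a[1][90:230,200:340],(400,400),interpolation=2)])
cv2.imwrite('pics/f.png',im[:,:,::-1])
z={q:{c:[np.round(d['xy'],1).tolist()+[round(d['conf'],2)] for d in tip_of(q,c)[:3]] for c in('scene','side')} for q in('jar_foot','jar_middle','seat')};print(z)
E
```

```text
{'t': 12.7, 'joints': [0.601, 0.1579, -0.3034, 2.249, -1.1005, 0.2328, 2.9422], 'eef_pos': [0.5417, -0.1168, 0.32], 'eef_rot': [3.0925, 0.6787, -3.1251], 'wrist_force': [1.8651, -0.5592, -2.0143], 'moment': [-0.3152, 0.8681, 0.3797], 'finger_gap': 0.0514, 'finger_force': 29.9796}
rot [-0.0107 -0.0618 -0.0162] (deg 11.7) shift [ 0.268  0.968 -1.271] tcp [ 0.5684 -0.02    0.1929]
rot [-0.0107 -0.0618 -0.0162] (deg 11.7) shift [ 0.414  1.258 -1.771] tcp [0.583  0.009  0.1429]
{'jar_foot': {'scene': [[267.4, 149.0, 0.59], [319.5, 201.1, 0.58]], 'side': [[307.9, 235.4, 0.78], [260.4, 140.2, 0.77], [178.5, 160.2, 0.16]]}, 'jar_middle': {'scene': [[271.8, 134.5, 0.69], [313.0, 206.3, 0.55]], 'side': [[260.1, 125.5, 0.98], [293.4, 230.7, 0.86]]}, 'seat': {'scene': [[253.5, 178.0, 0.56]], 'side': [[262.0, 180.2, 0.86]]}}
```

View pics/f.png

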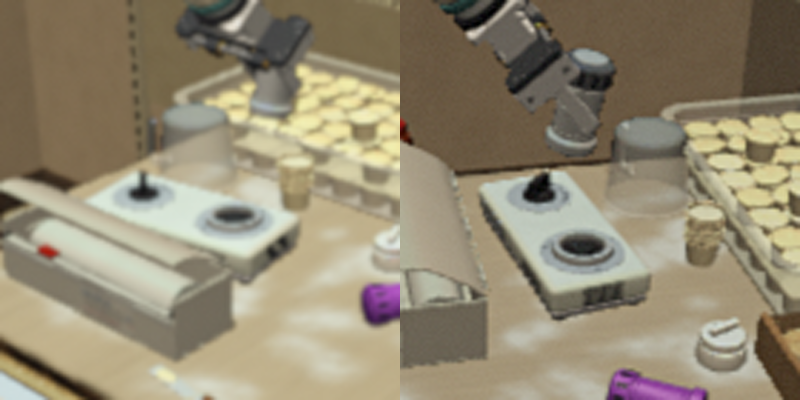

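Wrist joints 5, 6 and 7 ran to their limits with the tool heading straight out. The pictures show the jar still held, nearly upright, above the base. I'll undo the pitch and go in with the tool heading about -45° instead, which should keep the wrist away from its limits.

```bash
python3 - <<'E'
from h import *
s=st();r=np.radians
go(frame(r(180),r(89.99),1),[.53,-.14,.30],s=s)
E
```

```text
{'t': 13.1, 'joints': [0.594, 0.1591, -0.3013, 2.2472, -1.0996, 0.2336, 2.9407], 'eef_pos': [0.5431, -0.1142, 0.3201], 'eef_rot': [3.0914, 0.6788, -3.121], 'wrist_force': [-0.6327, 0.2365, -3.2734], 'moment': [0.0086, 1.0572, -0.0092], 'finger_gap': 0.0513, 'finger_force': 29.9316}
rot [-0.0176  0.2159 -0.0117] (deg 39.0) shift [-0.131 -0.258 -0.311] tcp [ 0.53  -0.14   0.289]
```

Emit:
carry_out(series=[-0.018, 0.216, -0.012, -0.13, -0.26, -0.3, 40, -0.018, 0.216, -0.012, -0.13, -0.26, -0.3, 40, -0.018, 0.216, -0.012, -0.13, -0.26, -0.3, 40, -0.018, 0.216, -0.012, -0.13, -0.26, -0.3, 40, -0.018, 0.216, -0.012, -0.13, -0.26, -0.3, 40, -0.018, 0.216, -0.012, -0.13, -0.26, -0.3, 40, -0.018, 0.216, -0.012, -0.13, -0.26, -0.3, 40])

```text
t: 13.8
eef_pos: [0.5346, -0.1375, 0.2895]
eef_rot: [-3.137, -0.0, -3.135]
wrist_force: [0.3, 1.1, -3.7]
finger_gap: 0.0515
finger_force: 29.9
```

```bash
python3 - <<'E'
from h import *
s=st();r=np.radians
go(frame(r(130),r(89.99),1),[.53,-.14,.30],s=s)
E
```

```text
{'t': 13.8, 'joints': [0.0467, 0.4128, 0.2213, 1.6972, -0.0974, 1.0416, 1.8769], 'eef_pos': [0.5346, -0.1375, 0.2895], 'eef_rot': [-3.1374, -0.0001, -3.1346], 'wrist_force': [0.3423, 1.1033, -3.7006], 'moment': [0.1367, -0.0115, 0.0632], 'finger_gap': 0.0515, 'finger_force': 29.9313}
rot [ 0.0013 -0.0006 -0.28  ] (deg 50.4) shift [-0.046 -0.025 -0.005] tcp [ 0.53  -0.14   0.289]
```

Emit:
carry_out(series=[0, 0, -0.28, -0.05, 0, 0, 40, 0, 0, -0.28, -0.05, 0, 0, 40, 0, 0, -0.28, -0.05, 0, 0, 40, 0, 0, -0.28, -0.05, 0, 0, 40, 0, 0, -0.28, -0.05, 0, 0, 40, 0, 0, -0.28, -0.05, 0, 0, 40, 0, 0, -0.28, -0.05, 0, 0, 40])

```text
t: 14.5
eef_pos: [0.5243, -0.1409, 0.2905]
eef_rot: [-3.138, 0.001, 2.261]
wrist_force: [0.6, 0.9, -3.5]
finger_gap: 0.0513
finger_force: 29.9
```

Emit:
carry_out(series=[-0.1065, -0.0895, 0, 0.1, 0.35, 0, 40, -0.213, -0.179, 0, 0.2, 0.7, 0, 40, -0.213, -0.179, 0, 0.2, 0.7, 0, 40, -0.213, -0.179, 0, 0.2, 0.7, 0, 40, -0.213, -0.179, 0, 0.2, 0.7, 0, 40, -0.213, -0.179, 0, 0.2, 0.7, 0, 40, -0.213, -0.179, 0, 0.2, 0.7, 0, 40, -0.213, -0.179, 0, 0.2, 0.7, 0, 40])

```text
t: 15.3
eef_pos: [0.5435, -0.0678, 0.2887]
eef_rot: [-3.136, 0.876, 2.275]
wrist_force: [0.3, -0.4, -2.5]
finger_gap: 0.0512
finger_force: 29.9
```

```bash
python3 - <<'E'
from h import *
s=st();r=np.radians
Rt=frame(r(-50),r(40),-1)
go(Rt,[.5746,.009,.20],s=s)
o={}
for c in('scene','side'):
    shot(c)
    for q in('jar_foot','jar_middle','seat'): print(c,q,[np.round(d['xy'],1).tolist()+[round(d['conf'],2)] for d in tip_of(q,c)[:3]])
T=R.from_euler('xyz',s['eef_rot']).as_matrix()
g=np.array(s['eef_pos'])-.011*T[:,2];ax=T@[-np.cos(r(40)),0,-np.sin(r(40))]
print('mid pred',g,'axis',ax,'px',proj('scene',[g,g-.05*ax]),proj('side',[g,g-.05*ax]))
E
```

```text
{'t': 15.3, 'joints': [-1.2051, 0.6455, 1.1603, 2.2761, 0.9332, 0.2358, -0.4437], 'eef_pos': [0.5435, -0.0678, 0.2887], 'eef_rot': [-3.1362, 0.8755, 2.2754], 'wrist_force': [0.2977, -0.3934, -2.5171], 'moment': [0.9252, 0.8163, -0.0177], 'finger_gap': 0.0512, 'finger_force': 29.9314}
rot [ 0.0014 -0.0003 -0.0008] (deg 0.3) shift [ 0.365  0.703 -0.957] tcp [0.58   0.0025 0.1929]
scene jar_foot [[320.8, 204.5, 0.86], [258.4, 148.2, 0.55], [174.3, 188.6, 0.22]]
scene jar_middle [[314.2, 208.8, 0.84], [260.9, 136.6, 0.61]]
scene seat [[253.9, 180.9, 0.73]]
side jar_foot [[306.1, 233.8, 0.69], [257.8, 143.0, 0.67]]
side jar_middle [[257.6, 132.5, 0.78], [293.2, 228.6, 0.56], [242.1, 305.0, 0.56]]
side seat [[262.5, 177.8, 0.92], [248.8, 158.5, 0.4]]
mid pred [ 0.53807342 -0.0613086   0.29572134] axis [7.83893292e-04 4.38291803e-03 9.99990088e-01] px [[259.25844451 139.03294191]
 [259.49508069 150.17972931]] [[258.8425954  130.44978438]
 [258.49863292 143.55880617]]
```

```bash
cat > fit.py <<'E'
from h import *
from scipy.optimize import least_squares
s=get_state();c=get_calibration('wrist')
Rc=cv2.Rodrigues(np.array(c['rvec'],float))[0];T=R.from_euler('xyz',s['eef_rot']).as_matrix();p=np.array(s['eef_pos'])
Rtc=Rc@T;tt=Rc@p+np.array(c['tvec'])      # tool -> camera
T2=R.from_euler('xyz',[-3.1412,-.0016,1.5774]).as_matrix();p2=np.array([.4929,.1526,.3033])
K=np.array([[c['fx'],0,c['cx']],[0,c['fy'],c['cy']],[0,0,1.]])
def pj(P):
    q=((np.asarray(P)-p2)@T2)@Rtc.T+tt;q=q@K.T;return q[:,:2]/q[:,2:]
def base(v,P):
    a=v[2];return np.asarray(P)@np.array([[np.cos(a),np.sin(a),0],[-np.sin(a),np.cos(a),0],[0,0,1]])+[v[0],v[1],0]
g=cv2.GaussianBlur(cv2.cvtColor(cv2.imread('pics/c.png'),6),(0,0),1.2).astype(np.float32)
t=np.linspace(0,2*np.pi,120)
ring=lambda r,y,z:np.c_[r*np.cos(t),y+r*np.sin(t),0*t+z]
E=[np.c_[np.full(80,-.075),np.linspace(-.06,.15,80),np.full(80,.062)],np.c_[np.full(60,.075),np.linspace(.03,.15,60),np.full(60,.062)],
   np.c_[np.linspace(-.065,.065,50),np.full(50,.16),np.full(50,.062)],ring(.044,-.085,.076),ring(.032,-.085,.076),ring(.026,.085,.069)]
gx,gy=cv2.Sobel(g,5,1,0),cv2.Sobel(g,5,0,1);mag=cv2.GaussianBlur(np.minimum(np.hypot(gx,gy),120),(0,0),1.5)
def score(v):
    o=0
    for e in E:
        q=pj(base(v,e));q=q[(q[:,1]<270)&(q[:,0]<335)|(q[:,1]<205)]
        o+=len(e)*cv2.remap(mag,q[:,0].astype(np.float32).reshape(-1,1),q[:,1].astype(np.float32).reshape(-1,1),1).mean()
    return -o
from scipy.optimize import differential_evolution
r=differential_evolution(score,[(.54,.59),(.07,.115),(.05,.2)],seed=1,tol=1e-6)
v=r.x;print(v,r.fun,'seat',base(v,[[0,-.085,.062]]),'dial',base(v,[[0,.085,.083]]))
print('pts',pj(np.vstack([base(v,[[0,-.085,.062]]),base(v,[[0,.085,.083]])])))
im=cv2.resize(cv2.imread('pics/c.png')[70:330,200:440],None,fx=2.3,fy=2.3)
for e in E:
    for q in pj(base(v,e)): cv2.circle(im,(int((q[0]-200)*2.3),int((q[1]-70)*2.3)),1,(0,0,255),-1)
cv2.imwrite('pics/g.png',im)
E
python3 fit.py
```

```text
[0.56616359 0.08869041 0.16004774] -34970.734375 seat [[0.57970965 0.00477674 0.062     ]] dial [[0.55261754 0.17260408 0.083     ]]
pts [[316.44223955 269.9250155 ]
 [304.14447752 152.406638  ]]
```

View pics/g.png

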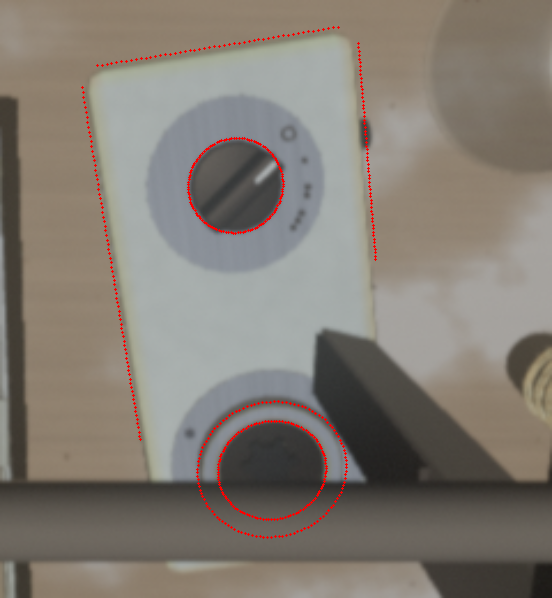

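The overlay's rings lie on the collar and on the dial skirt, so seat is about (0.580, 0.005) and dial about (0.553, 0.173). The lines along the base edge fall slightly outside it because the edge is bevelled.

Emit:
carry_out(series=[0, 0, 0, 0.2, 0.3, -0.4, 40, 0, 0, 0, 0.42, 0.65, -0.7, 40, 0, 0, 0, 0.42, 0.65, -1, 40, 0, 0, 0, 0.42, 0.65, -1, 40, 0, 0, 0, 0.42, 0.65, -1, 40, 0, 0, 0, 0.42, 0.65, -1, 40])

```text
t: 16.3
eef_pos: [0.587, -0.0079, 0.1928]
eef_rot: [3.131, 0.875, 2.251]
wrist_force: [0.7, -0.2, -3.7]
finger_gap: 0.0514
finger_force: 29.9
```

```bash
python3 - <<'E'
from h import *
s=st();r=np.radians
Rt=frame(r(-50),r(40),-1)
for z in(.14,.112): go(Rt,[.5803,.004,z],s=s)
a=[]
for c in('scene','side'):
    f=shot(c);a.append(f)
    for q in('jar_foot','jar_middle'): print(c,q,[np.round(d['xy'],1).tolist()+[round(d['conf'],2)] for d in tip_of(q,c)[:2]])
T=R.from_euler('xyz',s['eef_rot']).as_matrix()
g=np.array(s['eef_pos'])-.011*T[:,2];ax=T@[-np.cos(r(40)),0,-np.sin(r(40))]
print(g,ax,proj('scene',[g,g-.05*ax]),proj('side',[g,g-.05*ax]))
im=np.hstack([cv2.resize(a[0][120:220,200:300],(400,400),interpolation=2),cv2.resize(a[1][110:210,210:310],(400,400),interpolation=2)])
cv2.imwrite('pics/i.png',im[:,:,::-1])
E
```

```text
{'t': 16.3, 'joints': [-1.107, 0.8486, 0.9241, 2.1896, 1.0699, 0.2331, -0.8179], 'eef_pos': [0.587, -0.0079, 0.1928], 'eef_rot': [3.1311, 0.8753, 2.2512], 'wrist_force': [0.6733, -0.2081, -3.6978], 'moment': [0.9732, 0.7995, 0.0244], 'finger_gap': 0.0514, 'finger_force': 29.9335}
rot [-0.0007  0.0022  0.0031] (deg 0.7) shift [-0.013  0.055 -0.599] tcp [ 0.5857 -0.0025  0.1329]
rot [-0.0007  0.0022  0.0031] (deg 0.7) shift [-0.013  0.055 -0.879] tcp [ 0.5857 -0.0025  0.1049]
scene jar_foot [[255.2, 161.4, 0.7], [321.7, 205.7, 0.67]]
scene jar_middle [[313.1, 207.3, 0.59], [257.1, 150.4, 0.51]]
side jar_foot [[264.7, 156.6, 0.91], [305.9, 235.1, 0.66]]
side jar_middle [[293.6, 229.8, 0.98], [263.7, 144.4, 0.78]]
[ 0.58160731 -0.0014266   0.19985115] [-0.00691886 -0.00220977  0.99997362] [[256.25734954 153.51509362]
 [256.523422   163.74405552]] [[265.94310244 146.65543707]
 [265.56761584 158.41588348]]
```

View pics/i.png

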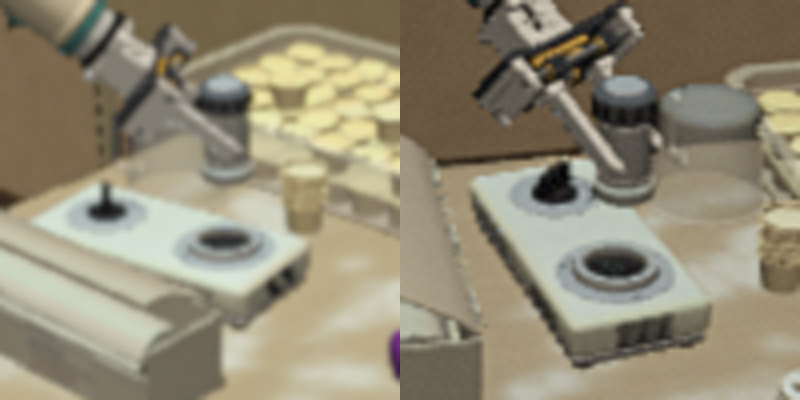

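The jar hangs upright above the collar. I'll lower it in stages.

Emit:
carry_out(series=[0, 0, 0, 0, 0.05, -0.2, 40, 0, 0, 0, -0.01, 0.05, -0.4, 40, 0, 0, 0, -0.01, 0.05, -0.5, 40, 0, 0, 0, -0.01, 0.05, -0.5, 40, 0, 0, 0, -0.01, 0.05, -0.5, 40])

```text
t: 17.1
eef_pos: [0.5861, -0.0018, 0.1415]
eef_rot: [3.134, 0.876, 2.256]
wrist_force: [0.5, -1.1, -3.2]
finger_gap: 0.0515
finger_force: 29.9
```

```bash
python3 - <<'E'
from h import *
s=st();r=np.radians
Rt=frame(r(-50),r(40),-1)
for z in(.14,.112): go(Rt,[.5803,.004,z],s=s)
E
```

```text
{'t': 17.1, 'joints': [-1.0619, 0.9311, 0.8251, 2.2027, 1.4132, 0.2349, -1.2441], 'eef_pos': [0.5861, -0.0018, 0.1415], 'eef_rot': [3.1345, 0.8757, 2.2555], 'wrist_force': [0.5125, -1.0737, -3.2093], 'moment': [0.9896, 0.8514, 0.0099], 'finger_gap': 0.0515, 'finger_force': 29.9325}
rot [-0.0002  0.0017  0.0025] (deg 0.6) shift [-0.004 -0.006 -0.086] tcp [ 0.5857 -0.0025  0.1329]
rot [-0.0002  0.0017  0.0025] (deg 0.6) shift [-0.004 -0.006 -0.366] tcp [ 0.5857 -0.0025  0.1049]
```

Emit:
carry_out(series=[0, 0, 0, 0, 0, -0.08, 40, 0, 0, 0, 0, 0, -0.16, 40, 0, 0, 0, 0, 0, -0.2, 40, 0, 0, 0, 0, 0, -0.23, 40, 0, 0, 0, 0, 0, -0.26, 40, 0, 0, 0, 0, 0, -0.26, 40])

```text
t: 17.7
eef_pos: [0.586, -0.0015, 0.1151]
eef_rot: [3.134, 0.875, 2.256]
wrist_force: [-0.5, -0.7, -3.7]
finger_gap: 0.0515
finger_force: 29.9
```

Emit:
carry_out(series=[0, 0, 0, 0, 0, -0.02, 40, 0, 0, 0, 0, 0, -0.04, 40, 0, 0, 0, 0, 0, -0.05, 40, 0, 0, 0, 0, 0, -0.05, 40])

```text
t: 18.1
eef_pos: [0.5859, -0.0028, 0.1112]
eef_rot: [3.134, 0.878, 2.254]
wrist_force: [-4.7, 0.3, 4.7]
finger_gap: 0.0516
finger_force: 29.9
```

```bash
python3 - <<'E'
from h import *
s=st();r=np.radians
go(frame(r(-50),r(40),-1),[.5803,.004,.112],s=s)
E
```

```text
{'t': 18.1, 'joints': [-1.0342, 0.9859, 0.776, 2.2076, 1.6175, 0.2469, -1.4953], 'eef_pos': [0.5859, -0.0028, 0.1112], 'eef_rot': [3.1343, 0.878, 2.2541], 'wrist_force': [-4.7388, 0.3418, 4.7193], 'moment': [0.1926, 0.511, -0.3661], 'finger_gap': 0.0516, 'finger_force': 29.9452}
rot [0.0004 0.0022 0.0029] (deg 0.7) shift [-0.002  0.004 -0.063] tcp [ 0.5857 -0.0025  0.1049]
```

Emit:
carry_out(series=[0, 0, 0, -0.01, 0, 0, 40, 0, 0, 0, -0.02, 0, 0, 40, 0, 0, 0, -0.02, 0, -0.02, 40, 0, 0, 0, -0.02, 0, -0.03, 40, 0, 0, 0, -0.02, 0, -0.03, 40])

```text
t: 18.6
eef_pos: [0.5835, -0.0018, 0.1064]
eef_rot: [3.136, 0.875, 2.257]
wrist_force: [-0.4, -2.1, -2.7]
finger_gap: 0.0514
finger_force: 29.9
```

```bash
python3 - <<'E'
from h import *
s=st()
for c in('scene','side'):
    shot(c)
    for q in('jar_foot','jar_middle'): print(c,q,[np.round(d['xy'],1).tolist()+[round(d['conf'],2)] for d in tip_of(q,c)[:2]])
    print(proj(c,[[.5797,.0048,.062],[.5797,.0048,.112]]))
E
```

```text
{'t': 18.6, 'joints': [-1.0301, 0.9888, 0.7626, 2.2117, 1.6424, 0.2531, -1.5256], 'eef_pos': [0.5835, -0.0018, 0.1064], 'eef_rot': [3.1363, 0.8745, 2.2569], 'wrist_force': [-0.3738, -2.0868, -2.7319], 'moment': [0.5499, 0.9512, -0.3543], 'finger_gap': 0.0514, 'finger_force': 29.9181}
scene jar_foot [[252.6, 180.3, 0.69], [321.6, 206.0, 0.56]]
scene jar_middle [[255.1, 169.0, 0.8], [311.3, 207.4, 0.57]]
[[255.61090089 180.90116933]
 [255.37286573 171.1184275 ]]
side jar_foot [[305.3, 233.1, 0.96], [262.9, 176.1, 0.75]]
side jar_middle [[291.4, 231.2, 0.96], [263.9, 164.8, 0.56]]
[[263.88435096 177.32523694]
 [264.29427319 166.3237848 ]]
```

It slid in. I'll keep going down until I feel the floor.

Emit:
carry_out(series=[0, 0, 0, 0, 0, -0.01, 40, 0, 0, 0, 0, 0, -0.02, 40, 0, 0, 0, 0, 0, -0.03, 40, 0, 0, 0, 0, 0, -0.03, 40])

```text
t: 19.3
eef_pos: [0.584, -0.002, 0.1042]
eef_rot: [3.135, 0.876, 2.255]
wrist_force: [-1.8, -3.1, -1.4]
finger_gap: 0.0513
finger_force: 29.9
```

Emit:
carry_out(series=[0, 0, 0, 0, 0, -0.01, 40, 0, 0, 0, 0, 0, -0.02, 40, 0, 0, 0, 0, 0, -0.02, 40])

```text
t: 19.6
eef_pos: [0.5843, -0.0024, 0.1033]
eef_rot: [3.134, 0.878, 2.255]
wrist_force: [-4.0, -0.8, 6.2]
finger_gap: 0.0514
finger_force: 29.9
```

Emit:
carry_out(series=[0, 0, 0, -0.01, 0, 0, 40, 0, 0, 0, -0.015, 0.005, -0.01, 40, 0, 0, 0, -0.015, 0.005, -0.02, 40, 0, 0, 0, -0.015, 0.005, -0.02, 40])

```text
t: 20.0
eef_pos: [0.5844, -0.002, 0.1028]
eef_rot: [3.13, 0.882, 2.252]
wrist_force: [-2.3, 0.7, 11.9]
finger_gap: 0.0514
finger_force: 30.0
```

Emit:
carry_out(series=[0, 0, 0, 0, 0, 0.03, 40, 0, 0, 0, 0, 0, 0.03, 60, 0, 0, 0, 0, 0, 0.03, 80, 0, 0, 0, 0, 0, 0.03, 94, 0, 0, 0, 0, 0, 0.03, 94, 0, 0, 0, 0, 0, 0.03, 94, 0, 0, 0, 0, 0, 0.03, 94])

```text
t: 20.7
eef_pos: [0.5824, -0.001, 0.1029]
eef_rot: [3.135, 0.875, 2.256]
wrist_force: [0.0, -0.3, 0.9]
finger_gap: 0.0932
finger_force: 0.0
```

```bash
python3 - <<'E'
from h import *
s=st()
for c in('scene','side'):
    shot(c)
    for q in('jar_foot','jar_middle'): print(c,q,[np.round(d['xy'],1).tolist()+[round(d['conf'],2)] for d in tip_of(q,c)[:2]])
E
```

```text
{'t': 20.7, 'joints': [-1.0235, 0.9896, 0.7447, 2.214, 1.661, 0.2675, -1.5511], 'eef_pos': [0.5824, -0.001, 0.1029], 'eef_rot': [3.1348, 0.875, 2.2561], 'wrist_force': [0.0489, -0.2806, 0.9288], 'moment': [0.5253, 0.5194, 0.0302], 'finger_gap': 0.0932, 'finger_force': 0.0}
scene jar_foot [[320.7, 205.7, 0.65], [256.2, 180.7, 0.5]]
scene jar_middle [[313.1, 210.3, 0.6], [255.9, 167.6, 0.58]]
side jar_foot [[306.1, 234.7, 0.67], [261.4, 175.4, 0.58]]
side jar_middle [[292.8, 231.2, 0.88], [259.5, 165.0, 0.72]]
```

Emit:
carry_out(series=[0, 0, 0, -0.15, 0.18, 0.19, 94, 0, 0, 0, -0.35, 0.42, 0.46, 94, 0, 0, 0, -0.7, 0.83, 0.92, 94, 0, 0, 0, -0.7, 0.83, 0.92, 94, 0, 0, 0, -0.7, 0.83, 0.92, 94, 0, 0, 0, -0.7, 0.83, 0.92, 94])

```text
t: 21.6
eef_pos: [0.5126, 0.0819, 0.195]
eef_rot: [3.133, 0.875, 2.255]
wrist_force: [-0.4, -0.4, 0.2]
finger_gap: 0.094
finger_force: 0.0
```

```bash
python3 - <<'E'
from h import *
r=np.radians
s=st();cur=s
for Rt,t in [(frame(r(130),r(89.99),1),[.52,.11,.27]),(frame(r(180),r(89.99),1),[.54,.15,.25]),(frame(r(226),r(89.99),1),[.5526,.1726,.18])]:
    go(Rt,tcp=np.array(t),s=cur);cur=dict(eef_pos=np.array(t),eef_rot=R.from_matrix(Rt).as_euler('xyz'))
for c in('scene','side'):
    shot(c)
    for q in('jar_foot','jar_middle'): print(c,q,[np.round(d['xy'],1).tolist()+[round(d['conf'],2)] for d in tip_of(q,c)[:2]])
E
```

```text
{'t': 21.6, 'joints': [-1.2181, 0.717, 0.6428, 2.212, 1.0054, 0.5661, -0.9424], 'eef_pos': [0.5126, 0.0819, 0.195], 'eef_rot': [3.1333, 0.8748, 2.2552], 'wrist_force': [-0.388, -0.3639, 0.1638], 'moment': [0.5311, 0.4666, -0.0102], 'finger_gap': 0.094, 'finger_force': 0.0}
rot [0.213  0.1795 0.0029] (deg 50.1) shift [0.074 0.281 0.75 ] tcp [0.52 0.11 0.27]
rot [-0.      0.      0.2778] (deg 50.0) shift [ 0.2  0.4 -0.2] tcp [0.54 0.15 0.25]
rot [-0.      0.      0.2556] (deg 46.0) shift [ 0.126  0.226 -0.7  ] tcp [0.5526 0.1726 0.18  ]
scene jar_foot [[254.5, 183.2, 0.84], [323.2, 205.5, 0.83]]
scene jar_middle [[255.9, 172.3, 0.77], [312.1, 209.6, 0.61]]
side jar_foot [[307.3, 234.0, 0.87], [265.0, 174.8, 0.82]]
side jar_middle [[261.0, 163.4, 0.71], [293.6, 231.0, 0.68]]
```

Emit:
carry_out(series=[0, 0, 0, 0, 0.1, 0.5, 94, 0.107, 0.09, 0, 0.07, 0.28, 0.75, 94, 0.213, 0.179, 0, 0.07, 0.28, 0.75, 94, 0.213, 0.179, 0, 0.07, 0.28, 0.75, 94, 0.213, 0.179, 0, 0.07, 0.28, 0.75, 94, 0.213, 0.179, 0, 0.07, 0.28, 0.75, 94, 0.213, 0.179, 0, 0.07, 0.28, 0.75, 94, 0.213, 0.179, 0, 0.07, 0.28, 0.75, 94])

```text
t: 22.7
eef_pos: [0.5226, 0.102, 0.2702]
eef_rot: [-3.138, 0.002, 2.247]
wrist_force: [0.6, -0.8, -0.5]
finger_gap: 0.094
finger_force: 0.0
```

Emit:
carry_out(series=[0, 0, 0.278, 0.2, 0.4, -0.2, 94, 0, 0, 0.278, 0.2, 0.4, -0.2, 94, 0, 0, 0.278, 0.2, 0.4, -0.2, 94, 0, 0, 0.278, 0.2, 0.4, -0.2, 94, 0, 0, 0.278, 0.2, 0.4, -0.2, 94, 0, 0, 0.278, 0.2, 0.4, -0.2, 94, 0, 0, 0.278, 0.2, 0.4, -0.2, 94])

```text
t: 23.4
eef_pos: [0.5384, 0.1501, 0.2489]
eef_rot: [-3.136, -0.0, 3.135]
wrist_force: [-0.5, 0.0, 0.3]
finger_gap: 0.0939
finger_force: 0.0
```

Emit:
carry_out(series=[0, 0, 0.256, 0.13, 0.22, -0.4, 60, 0, 0, 0.256, 0.13, 0.22, -0.7, 60, 0, 0, 0.256, 0.13, 0.22, -0.7, 60, 0, 0, 0.256, 0.13, 0.22, -0.7, 60, 0, 0, 0.256, 0.13, 0.22, -0.7, 60, 0, 0, 0.256, 0.13, 0.22, -0.7, 60, 0, 0, 0.256, 0.13, 0.22, -0.7, 60])

```text
t: 24.1
eef_pos: [0.5518, 0.172, 0.1792]
eef_rot: [-3.138, -0.0, -2.347]
wrist_force: [-0.0, -0.5, -0.2]
finger_gap: 0.0601
finger_force: 0.0
```

```bash
python3 - <<'E'
from h import *
s=st()
f=shot('wrist');cv2.imwrite('pics/j.png',f[:,:,::-1])
for q,z in(('dial_grip',.083),):
    for d in tip_of(q,'wrist')[:2]: print(q,np.round(d['xy'],1),round(d['conf'],2),atz('wrist',d['xy'],z))
print('exp',proj('wrist',[[.5526,.1726,.083]]))
go(frame(np.radians(226),np.radians(89.99),1),tcp=np.array([.5526,.1726,.080]),s=s)
E
```

```text
{'t': 24.1, 'joints': [-0.157, 0.5778, -0.3031, 1.7569, 0.2258, 0.8397, 1.8004], 'eef_pos': [0.5518, 0.172, 0.1792], 'eef_rot': [-3.1378, -0.0004, -2.3468], 'wrist_force': [-0.0348, -0.492, -0.2238], 'moment': [0.0754, 0.0481, 0.0164], 'finger_gap': 0.0601, 'finger_force': 0.0}
dial_grip [256.9 189. ] 0.88 [0.55164959 0.17134579 0.083     ]
exp [[257.13294175 190.76969061]]
rot [0.0009 0.0008 0.0026] (deg 0.5) shift [ 0.008  0.006 -0.992] tcp [0.5526 0.1726 0.08  ]
```

View pics/j.png

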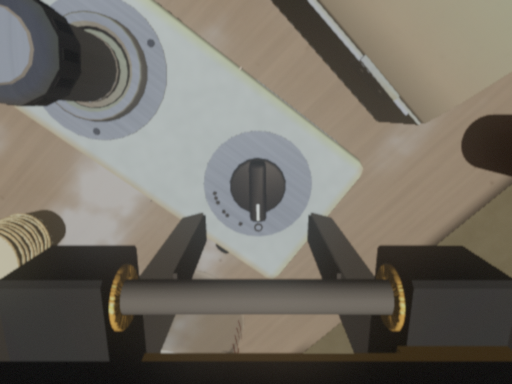

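The dial bar at (258,185) is aligned with the fingers and centred between them, and the jar stands in the collar at upper left. I'll descend and grip.

Emit:
carry_out(series=[0, 0, 0, 0, 0, -0.4, 60, 0, 0, 0, 0, 0, -0.75, 60, 0, 0, 0, 0.005, 0.005, -0.9, 60, 0, 0, 0, 0.005, 0.005, -0.97, 60, 0, 0, 0, 0.005, 0.005, -0.97, 50, 0, 0, 0, 0.005, 0.005, -0.97, 25, 0, 0, 0, 0.005, 0.005, -0.97, 5, 0, 0, 0, 0.005, 0.005, -0.97, 5, 0, 0, 0, 0.005, 0.005, -0.97, 5, 0, 0, 0, 0.005, 0.005, -0.97, 5])

```text
t: 25.2
eef_pos: [0.553, 0.1724, 0.0834]
eef_rot: [-3.138, 0.002, -2.345]
wrist_force: [-4.2, 3.4, 3.0]
finger_gap: 0.0157
finger_force: 3.8
```

```bash
python3 -c "
from h import *
st()"
```

```text
{'t': 25.2, 'joints': [-0.1899, 0.7082, -0.2552, 1.8311, 0.2854, 0.635, 1.7503], 'eef_pos': [0.553, 0.1724, 0.0834], 'eef_rot': [-3.1377, 0.0017, -2.3451], 'wrist_force': [-4.1724, 3.4428, 3.0242], 'moment': [1.4654, 1.0769, 0.0421], 'finger_gap': 0.0157, 'finger_force': 3.8427}
```

Emit:
carry_out(series=[0, 0, 0, 0, 0, 0, 5, 0, 0, 0, 0, 0, 0, 5, 0, 0, -0.03, 0, 0, 0, 5, 0, 0, -0.06, 0, 0, 0, 5, 0, 0, -0.09, 0, 0, 0, 5, 0, 0, -0.12, 0, 0, 0, 5, 0, 0, -0.15, 0, 0, 0, 5, 0, 0, -0.18, 0, 0, 0, 5, 0, 0, -0.21, 0, 0, 0, 5])

```text
t: 26.1
eef_pos: [0.5532, 0.1718, 0.0834]
eef_rot: [-3.137, 0.002, -3.008]
wrist_force: [-2.8, -0.6, 3.8]
finger_gap: 0.014
finger_force: 30.0
```

Emit:
carry_out(series=[0, 0, -0.03, 0, 0, 0, 5, 0, 0, -0.06, 0, 0, 0, 5, 0, 0, -0.09, 0, 0, 0, 5, 0, 0, -0.12, 0, 0, 0, 5, 0, 0, -0.15, 0, 0, 0, 5, 0, 0, -0.17, 0, 0, 0, 5, 0, 0, -0.19, 0, 0, 0, 5, 0, 0, -0.2, 0, 0, 0, 5, 0, 0, -0.2, 0, 0, 0, 5])

```text
t: 27.0
eef_pos: [0.553, 0.1705, 0.0834]
eef_rot: [-3.136, 0.002, 2.649]
wrist_force: [-1.3, -2.6, 5.4]
finger_gap: 0.0137
finger_force: 30.0
```

```bash
python3 - <<'E'
from h import *
s=st()
f=shot('wrist');cv2.imwrite('pics/k.png',f[:,:,::-1])
T=R.from_euler('xyz',s['eef_rot']).as_matrix();print('x az',np.degrees(np.arctan2(T[1,0],T[0,0])))
for c in('scene','side'):
    shot(c)
    for q in('jar_foot','jar_middle'): print(c,q,[np.round(d['xy'],1).tolist()+[round(d['conf'],2)] for d in tip_of(q,c)[:2]])
E
```

```text
{'t': 27.0, 'joints': [-0.4178, 0.7025, 0.105, 1.8338, -0.1082, 0.6137, 0.8296], 'eef_pos': [0.553, 0.1705, 0.0834], 'eef_rot': [-3.1358, 0.0021, 2.6493], 'wrist_force': [-1.2712, -2.5575, 5.3506], 'moment': [-0.5865, 0.2952, 0.0279], 'finger_gap': 0.0137, 'finger_force': 30.0055}
x az 151.79159202432803
scene jar_foot [[321.7, 204.2, 0.67], [229.1, 167.5, 0.67]]
scene jar_middle [[314.7, 208.4, 0.76], [255.4, 167.2, 0.53]]
side jar_foot [[261.9, 176.3, 0.89], [307.3, 233.6, 0.83]]
side jar_middle [[291.7, 228.0, 0.96], [260.3, 165.5, 0.88]]
```

Emit:
carry_out(series=[0, 0, -0.005, 0, 0, 0, 5, 0, 0, -0.005, 0, 0, 0, 5, 0, 0, -0.005, 0, 0, 0, 5, 0, 0, -0.005, 0, 0, 0, 5, 0, 0, -0.005, 0, 0, 0, 5, 0, 0, -0.005, 0, 0, 0, 5, 0, 0, -0.005, 0, 0, 0, 5, 0, 0, -0.005, 0, 0, 0, 5, 0, 0, -0.005, 0, 0, 0, 5, 0, 0, -0.005, 0, 0, 0, 5])

```text
t: 28.35
eef_pos: [0.553, 0.1705, 0.0834]
eef_rot: [-3.136, 0.002, 2.634]
wrist_force: [-2.2, -2.3, 5.3]
finger_gap: 0.0137
finger_force: 30.0
```

Emit:
carry_out(series=[0, 0, 0, 0, 0, 0, 5, 0, 0, 0, 0, 0, 0, 5, 0, 0, 0, 0, 0, 0, 5, 0, 0, 0, 0, 0, 0, 5, 0, 0, 0, 0, 0, 0, 5])

```text
t: 28.85
eef_pos: [0.553, 0.1705, 0.0833]
eef_rot: [-3.136, 0.002, 2.634]
wrist_force: [-1.7, -2.2, 5.3]
finger_gap: 0.0137
finger_force: 30.0
```

```bash
python3 -c "
from h import *
st();print(finish_job())"
```

```text
{'t': 28.85, 'joints': [-0.42, 0.7028, 0.1087, 1.8338, -0.1129, 0.6139, 0.819], 'eef_pos': [0.553, 0.1705, 0.0833], 'eef_rot': [-3.1359, 0.002, 2.6341], 'wrist_force': [-1.7235, -2.2183, 5.3017], 'moment': [-0.6325, 0.3571, 0.0893], 'finger_gap': 0.0137, 'finger_force': 30.0051}
the job is handed in; nothing more can be done
None
```

The job is handed in at 28.9 s (no verdict was returned): the jar stands upright in the collar and released, and the gripper holds the dial at the third position, about 1.30 rad going by the gripper's turn.

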